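# Wedge the rocking bench tester

## Robot

A 6-joint arm with a two-finger parallel gripper is mounted at the origin on a cart in front of the work surface, level with it; the furniture and walls round the work are solid. World frame = base frame: x ahead of the robot, y to its left, z up, the work surface at z = 0. Lengths are in mm, angles in degrees, forces in N, time in s.
With the tool pointing down it reaches from about 350 to 975 mm from the base axis. Payload 4.9 kg.
Tool frame: the origin (TCP) lies midway between the tips of the shut fingers; the grasp point (between the pads) lies 19 mm behind it; z points along the fingers, y is the direction in which the jaws open and shut (so a half turn about z gives the same grasp; the last joint's range is limited). The gripper opens to 85 mm and grips with 20 to 120 N. Pads are 22 mm wide; open, the fingers measure 114 mm over their backs; the gripper's body (76 mm by 85 mm) begins 54 mm behind the grasp point. The pads swing forward as they close: fully open they stand 13 mm farther back than shut.
Start: joints at [-83.079, 3.019, 92.412, -0, 84.569, -6.818], TCP at [148.439, -607.098, 231.304] pointing down, gripper open.
Joint ranges: [-172.51, 172.51], [-57.92, 126.97], [3.15, 148.05], [-58.71, 238.71], [5.1, 150.11], [-179.66, 179.66]. Speed limits (degrees/s): [147.25, 147.25, 180, 180, 180, 180].

## Interface

Orientations are given as a 3x3 rotation matrix whose columns are the frame's x, y, z axes.
In Python, from plant import manip gives the robot as it stands.
- The arm moves only by the shell command python3 -m pendant 'ROWS' [FORCE]. ROWS is JSON, a list of rows, each an object with "gripper": the gripper command: -1 is fully open, 1 is shut, values between are in proportion; "slide": the shift along the tool's x, y, z in m, a list of three; "twist": the turn, a rotation vector about the tool's x, y, z in rad, a list of three. In form: [{"gripper": gripper, "slide": [x, y, z], "twist": [rx, ry, rz]}, ...]. A call has 1 to 5 rows; each row shifts and turns the commanded pose from where the row before left it, along the tool's axes as they then stand; what a row does not reach is not made up. A row lasts 1/8 s, in which the tool goes at most 62.5 mm and 10.7 degrees, less where a joint would pass 70% of its speed; a pose out of reach is approached as far as the arm can. A call is refused whole if a number of a shift passes 0.0625 or a number of a turn 0.188, either way. A call with a gripper value outside its range is refused whole. The fingers move at their own pace and stop on an object; FORCE is the grip in N (left out, the last holds). Time passes only in rows, so rows that do not move let the fingers close. It gives the time, the measured TCP pose, the force and the opening at its end, in the units of the state.
- manip.get_obs(): the state, without advancing time (a new reading comes with each control period).
- manip.get_image(name): name is "side" or "top" or "wrist"; returns a dict with "color" (480x640x3 uint8, red, green, blue), "fovy" (degrees; the focal length in pixels is half the picture's height over the tangent of half this angle, whatever the lens; pixels are square), "cx", "cy" (the principal point, pixels), "eye" and "rotation" of the camera in the world. Camera axes: x right, y down, z forward; pixel columns grow to the right and rows downward; lengths in mm; the calibration is good to about 2 mm. A picture is of the moment at which its call begins. There is no depth.
- manip.close_job(): hands the job in, once; it reports no verdict.
Trained networks look in the newest picture that a camera, given by its name, has taken for a name from the list of things; names that differ only in an ending like _2 or _b are one class to them, and where a whole thing is asked for, a point or a joint stands for the part that bears it (a point fixed in the world has none). Each returns a list of dicts, best first, with "confidence" (0 to 1); they miss things now and then, are a little off and sometimes report something else, mostly with a low value. They report only what shows in the picture. A call takes as long as a camera call. They do not tell look-alikes from the thing itself.
- manip.find_in(camera, name): "point" ([column, row] in pixels, amid what is visible of it).
- manip.outline_of(camera, name): "region" (480x640 bool, what is visible of it) and "point" ([column, row] in pixels, amid what is visible of it).
The state is a dict: "t": time; "qpos": joint angles; "dq": joint speeds; "joint_torque": joint torques, N m; "tool_pos": TCP position; "ee_rot": TCP orientation; "wrist_force": force on the tool from outside, world axes, zero at the start; "wrist_torque": the same for the moment, N m; "grip_width": finger opening in mm.
Only numpy, scipy, OpenCV 4.12 (cv2) and the standard library are available. Lean on these libraries where they do the work, as an engineer would, in place of code of your own. Each camera call takes 0.05 s, during which the arm holds its last target.

## Task

The grey bench tester rocks because the foot under its front left corner, the one the yellow wedge points at, is too short. Without gripping or lifting anything, push the wedge, thin end first, under that foot with your fingertips until the foot is firmly supported while the tester still stands level and has not been shoved out of its place. Then press firmly (about 10 N) on top of the tester over that corner for a second to feel that it no longer dips, and leave the wedge there, with the other things on the bench undisturbed.

Things in the scene. Friction and masses are not known exactly. Their poses are not given: they have to be found in the camera images.
- tester: grey bench instrument, a case 180 x 220 mm (x, y), underside 18 mm and flat top 68 mm above the bench, about 2.4 kg, loose on four round rubber feet of 18 mm diameter at x = +-68, y = +-88 mm. Origin on bench level under its centre; -x is the front panel (towards the robot), +y its left side. At rest it stands level on three feet; 2 to 5 N down on the front left corner tips it
- tester_foot (a point): point on the underside of the case (18 mm above the bench) on the axis of the short foot (front left: tester x = -68, y = +88 mm). That foot ends 5 to 8.5 mm above the bench, differently every time, and cannot be adjusted
- tester_corner_top (a point): point on the flat top of the case (68 mm above the bench) straight above the short foot; the place to press
- wedge: loose yellow plastic wedge with orange ribs, 130 x 50 mm, about 0.12 kg, lying flat. Origin at the centre of its underside; +x points to the thin end. The ramp is 2.5 mm thick at the thin end (x = +65 mm) and rises evenly to 13.5 mm at x = -53 mm; behind that an upright thumb stop 12 mm thick, 50 mm wide and 24 mm high ends it at x = -65 mm
- wedge_butt (a point): centre of the flat upright back face of the wedge's thumb stop, 12 mm above the bench; push here along the wedge's +x
- wedge_tip (a point): middle of the lower edge of the wedge's thin end
- note_pad: bystander: yellow note pad, 76 x 76 x 16 mm, origin at the centre of its underside
- ink_pad: bystander: black ink pad, 60 x 85 x 15 mm, origin at the centre of its underside
- loupe: bystander: black eye loupe, 37 mm diameter, 42 mm high, origin at the centre of its underside
- magnet_block: bystander: ground steel block, 30 x 50 x 20 mm, origin at the centre of its underside
- tape_blue: bystander: roll of blue tape lying flat, 104 mm diameter, 18 mm high, origin at the centre of its underside
- jar: bystander: pink jar, 53 mm diameter, 70 mm high, origin at the centre of its underside
There are look-alikes about, which are no part of the job. Several things have the shape of the wedge; the one meant has the colours described above.

How it is judged (in metres and radians):
On the way, in this order (a step that is already met when the one before it is completed fails the run):
1. the wedge's thin end is under the short foot (x of tester_foot in the frame of wedge between -0.035 and 0.058 m and y of tester_foot in the frame of wedge between -0.025 and 0.025 m), for 0.1 s.
2. the fingers press down on the tester with more than 4 N, the wedge carries the short foot and the tester stays level (all of step 1 and contact force between the fingers and tester above 4 N and contact force between wedge and tester above 1 N and height (world z) of the grasp point above 0.06 m and angle between tester's own z axis and vertical below 0.012 rad), for 0.4 s.
At the end, for the whole second after the job is handed in: the wedge lies on the bench with its ramp under the short foot (foot axis within the ramp's length and 25 mm of its centre line), the tester level within 0.012 rad, within 25 mm of where it stood and at rest (all of step 1 and angle between tester's own z axis and vertical below 0.012 rad and distance of tester from where it was at the start of the episode below 0.025 m and height (world z) of wedge below 0.006 m and linear speed of each of tester, wedge below 0.01 m/s); the robot touches nothing.
It fails at once if the wedge is lifted off the bench or tipped up (height (world z) of wedge above 0.012 m or angle between wedge's own z axis and vertical above 0.25 rad).
It fails at once if the tester is lifted or shoved away more than 30 mm (height (world z) of tester above 0.015 m or distance of tester from where it was at the start of the episode above 0.03 m).
It fails at once if a bystander is moved more than 25 mm (distance of any of note_pad, ink_pad, loupe, magnet_block, tape_blue, jar from where it was at the start of the episode above 0.025 m).
It also fails if it takes over 51 s, if anything falls off the work surface, if the arm or the gripper's body presses on something with over 40 N, if the wrist force passes 120 N, or if a joint passes its speed limit or range.

## Working session

There is one attempt and no reset: what is moved stays moved. The work goes in short steps, Python scripts to look and compute and a shell command to move; the robot and the scene stay as the last step left them, time stands still between calls to the robot, and variables do not carry over. Pictures are saved under pics/ and viewed, and the job is handed in when it is done.

```bash
mkdir -p pics; ls; python3 - <<'E'
from plant import manip
import cv2
for n in ("side","top","wrist"):
    im=manip.get_image(n); cv2.imwrite(f"pics/{n}0.png",im["color"][:,:,::-1])
    print(n,im["fovy"],im["cx"],im["cy"],im["eye"],im["rotation"])
o=manip.get_obs();print(o)
for n in ("top","side"):
    for k in ("tester","tester_foot","tester_corner_top","wedge","wedge_butt","wedge_tip","loupe","jar","note_pad","ink_pad","magnet_block","tape_blue"):
        print(n,k,[(r["point"],round(r["confidence"],2)) for r in manip.find_in(n,k)])
E
```

```text
pics
side 46.85252019727709 325.93915650685784 235.64272921057736 [-64.20865905 936.44286    969.99116886] [[-0.82475328 -0.35034883  0.44388931]
 [-0.56540306  0.52486994 -0.63626325]
 [-0.01007007 -0.77573658 -0.63097651]]
top 54.9278018951722 326.30798105223846 244.85460422462015 [ 451.06590784   35.67801929 1406.99222339] [[ 0.00445047 -0.99622373  0.08670917]
 [-0.99996491 -0.00381814  0.00745706]
 [-0.00709783 -0.08673931 -0.99620576]]
wrist 62.706219592569134 318.8786369553208 241.7030888381719 [ 214.59013728 -591.16788286  372.39939687] [[ 0.23761433 -0.93663057 -0.25741524]
 [-0.97135824 -0.22955907 -0.06136619]
 [-0.00161455  0.26462391 -0.96435034]]
{'t': 0.15, 'qpos': array([-8.30764482e+01,  3.04948059e+00,  9.24760765e+01, -1.97179002e-04,
        8.45708973e+01, -6.81806357e+00]), 'dq': array([ 0.01994843, -0.0775012 , -0.21169553, -0.07003498, -0.05086193,
        0.06556129]), 'joint_torque': array([ 2.44202301e-04, -3.94244385e+01, -3.70720840e+01, -1.21033931e-04,
        4.64361103e-03, -2.08377298e-05]), 'tool_pos': array([ 148.40357163, -606.59842857,  230.31416
[... 855 characters left out ...]
10.7, 248.2], 0.55)]
top tape_blue [([463.4, 303.8], 0.75)]
side tester [([291.8, 226.1], 0.87)]
side tester_foot [([293.4, 224.9], 0.81)]
side tester_corner_top [([291.4, 229.4], 0.77), ([323.7, 184.8], 0.58)]
side wedge [([283.1, 305.0], 0.73), ([350.6, 323.6], 0.55)]
side wedge_butt [([283.4, 304.2], 0.98), ([355.4, 324.4], 0.61), ([411.8, 252.6], 0.21)]
side wedge_tip [([352.6, 325.7], 0.97), ([284.9, 303.6], 0.67)]
side loupe [([353.5, 198.8], 0.74)]
side jar [([323.1, 182.2], 0.7), ([238.8, 344.7], 0.18)]
side note_pad [([373.8, 266.5], 0.56), ([352.5, 196.9], 0.17)]
side ink_pad [([410.3, 254.0], 0.72)]
side magnet_block [([234.6, 345.0], 0.81)]
side tape_blue [([443.3, 203.3], 0.68)]
```

View pics/top0.png

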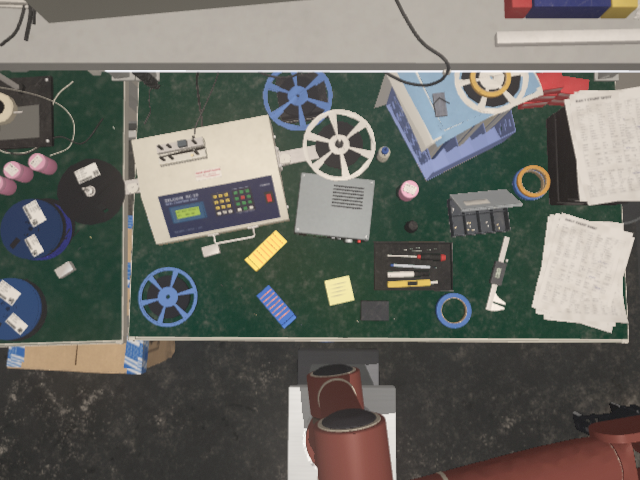

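View pics/side0.png

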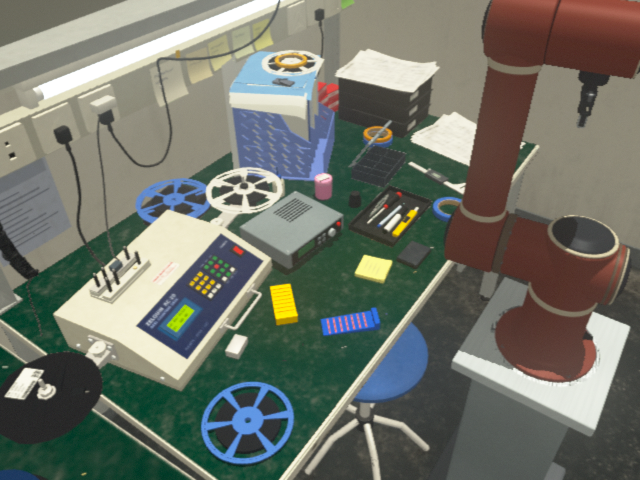

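```bash
python3 - <<'E'
import cv2
a=cv2.imread("pics/top0.png")[180:350,190:430]
cv2.imwrite("pics/topc.png",cv2.resize(a,None,fx=3.3,fy=3.3,interpolation=cv2.INTER_CUBIC))
a=cv2.imread("pics/side0.png")[180:360,220:440]
cv2.imwrite("pics/sidec.png",cv2.resize(a,None,fx=3.3,fy=3.3,interpolation=cv2.INTER_CUBIC))
E
```

```text
(no output)
```

View pics/topc.png

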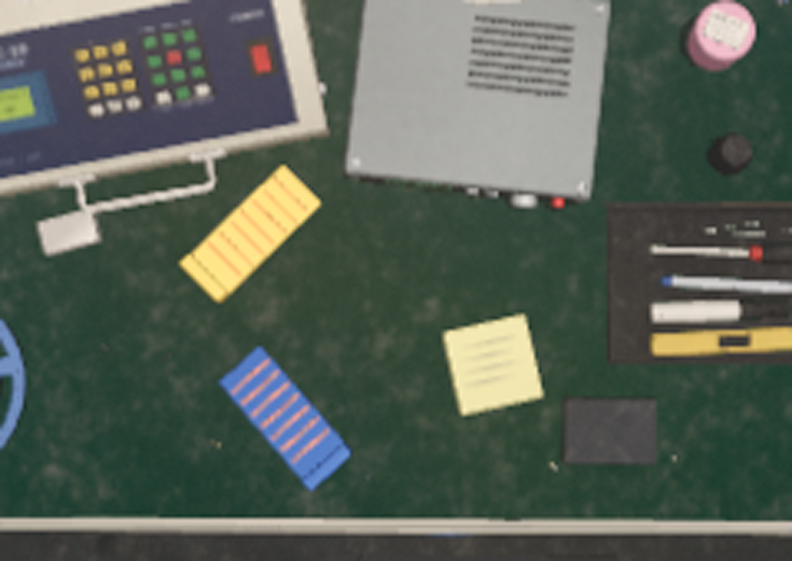

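View pics/sidec.png

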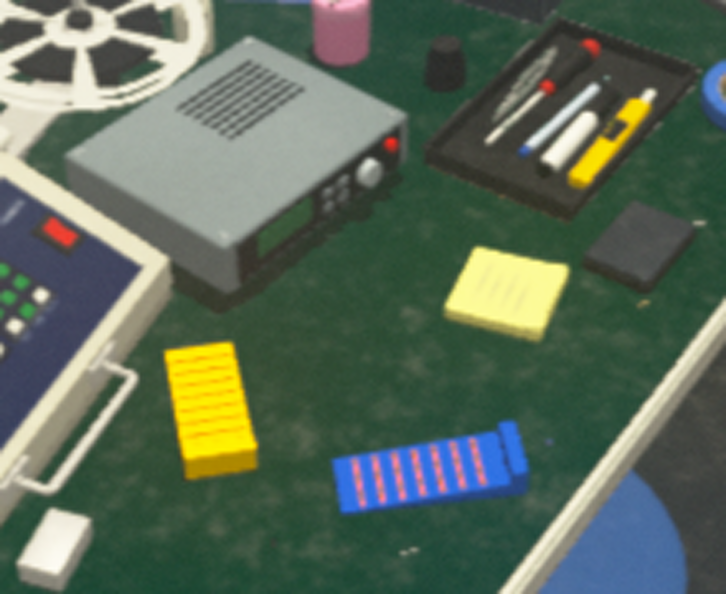

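The two wedge-shaped candidates are a yellow one with orange ribs at top (266,251) / side (284,304), and a blue one with pink ribs at top (277,307) / side (351,324). The yellow one fits the description. In the enlarged crops its stop is at lower left and its thin end points at the tester's front left corner. Next I fit poses.

```bash
cat > h.py <<'E'
import numpy as np, cv2
from scipy.optimize import minimize
from scipy.spatial import ConvexHull
from plant import manip
S=4
def proj(im,P):
    f=240/np.tan(np.radians(im["fovy"]/2))
    q=(np.atleast_2d(P)-im["eye"])@np.array(im["rotation"])
    return np.c_[f*q[:,0]/q[:,2]+im["cx"], f*q[:,1]/q[:,2]+im["cy"]]
def ray(im,uv,z):
    f=240/np.tan(np.radians(im["fovy"]/2))
    d=np.array(im["rotation"])@np.array([(uv[0]-im["cx"])/f,(uv[1]-im["cy"])/f,1])
    e=np.array(im["eye"]); return e+d*(z-e[2])/d[2]
def box(x0,x1,y0,y1,z0,z1): return np.array([[x,y,z] for x in(x0,x1) for y in(y0,y1) for z in(z0,z1)],float)
def T(p,P):
    c,s=np.cos(p[2]),np.sin(p[2]); P=np.asarray(P,float)
    return np.c_[p[0]+c*P[:,0]-s*P[:,1], p[1]+s*P[:,0]+c*P[:,1], P[:,2]]
WEDGE=[np.array([[x,y,z] for y in(-25,25) for x,z in((-65,0),(65,0),(65,2.5),(-53,13.5))],float), box(-65,-53,-25,25,0,24)]
TEST=[box(-90,90,-110,110,18,68)]
def sil(im,p,parts):
    m=np.zeros((480*S,640*S),np.uint8)
    for P in parts:
        h=cv2.convexHull(((proj(im,T(p,P))+.5)*S-.5).astype(np.float32))
        cv2.fillConvexPoly(m,np.round(h).astype(np.int32),1)
    return cv2.resize(m.astype(np.float32),(640,480),interpolation=cv2.INTER_AREA)
def fit(obs,p0,parts):
    def c(p):
        return sum(np.abs(sil(im,p,parts)-m).sum()/m.sum() for im,m in obs)
    best=None
    for da in(-.1,0,.1):
        sx=np.array([p0]*4)+np.array([[0,0,da],[12,0,da],[0,12,da],[0,0,da+.12]])
        r=minimize(c,sx[0],method="Nelder-Mead",options=dict(initial_simplex=sx,xatol=.05,fatol=1e-5,maxiter=300))
        if best is None or r.fun<best.fun: best=r
    return best.x,best.fun
def ywedge(im,near=None,r=60):
    h=cv2.cvtColor(im["color"],cv2.COLOR_RGB2HSV)
    m=((h[:,:,0]>12)&(h[:,:,0]<34)&(h[:,:,1]>95)&(h[:,:,2]>90)).astype(np.uint8)
    m=cv2.morphologyEx(m,cv2.MORPH_CLOSE,np.ones((3,3),np.uint8))
    n,l,s,c=cv2.connectedComponentsWithStats(m)
    d=[np.hypot(*(c[i]-near)) if s[i,4]>150 else 1e9 for i in range(n)]; d[0]=1e9
    return (l==int(np.argmin(d))).astype(np.float32)
E
python3 - <<'E'
from h import *
o=[];t=[]
for n,w,p in(("top",(266,251),(334,206)),("side",(284,304),(292,226))):
    im=manip.get_image(n); m=ywedge(im,np.array(w)); o.append((im,m))
    r=manip.outline_of(n,"tester"); r=min(r,key=lambda r:np.hypot(*(np.array(r["point"])-p)))
    t.append((im,r["region"].astype(np.float32))); print(n,m.sum(),r["region"].sum(),ray(im,w,8),ray(im,p,50))
c=ray(o[0][0],(266,251),8)
for ob in (o,o[:1],o[1:]): 
    q,f=fit(ob,[c[0],c[1],np.radians(-45)],WEDGE); print("wedge",q[:2],np.degrees(q[2]),f)
c=ray(o[0][0],(334,206),60)
for ob in (t,t[:1],t[1:]): 
    p,f=fit(ob,[c[0],c[1],-.05],TEST); print("tester",p[:2],np.degrees(p[2]),f)
q,_=fit(o,[q[0],q[1],q[2]],WEDGE);p,_=fit(t,p,TEST)
np.save("t0.npy",p);np.save("w0.npy",q)
for (im,m),(_,tm),n in zip(o,t,("top","side")):
    a=im["color"][:,:,::-1].copy()
    for pp,parts in((q,WEDGE),(p,TEST)):
        for P in parts:
            for u in proj(im,T(pp,P)): cv2.circle(a,tuple(np.round(u).astype(int)),1,(255,0,255),-1)
    a[tm>0]=a[tm>0]*.7; 
    cv2.imwrite(f"pics/fit_{n}.png",cv2.resize(a[170:340,200:440],None,fx=3.3,fy=3.3))
E
```

```text
top 788.0 4551 [553.3741437  229.44446996   8.        ] [685.1551413   23.49471916  50.        ]
side 938.0 4747 [549.46925634 235.85956105   8.        ] [682.28158141  25.54639294  50.        ]
wedge [556.73194646 229.80754852] -44.28142457278814 0.1492190659046173
wedge [556.06475697 230.47062757] -43.9994088608053 0.05615482106804848
wedge [558.28658814 229.51427702] -43.51839619946529 0.08402185142040253
tester [683.49647431  22.06207884] -5.952186039618019 0.08747466653585434
tester [683.08420162  22.04761419] -6.536027279899615 0.050181277096271515
tester [685.48430282  20.6394269 ] -6.4360341292131595 0.03370549902319908
```

```bash
python3 - <<'E'
import cv2
import numpy as np
a=cv2.imread("pics/fit_top.png");b=cv2.imread("pics/fit_side.png")
print(a.shape);cv2.imwrite("pics/fit.png",cv2.resize(np.vstack([a,b]),(560,794))[:600*2][:794] if 0 else cv2.resize(np.hstack([a,b]),(800,283)))
E
```

```text
(561, 792, 3)
```

View pics/fit_top.png

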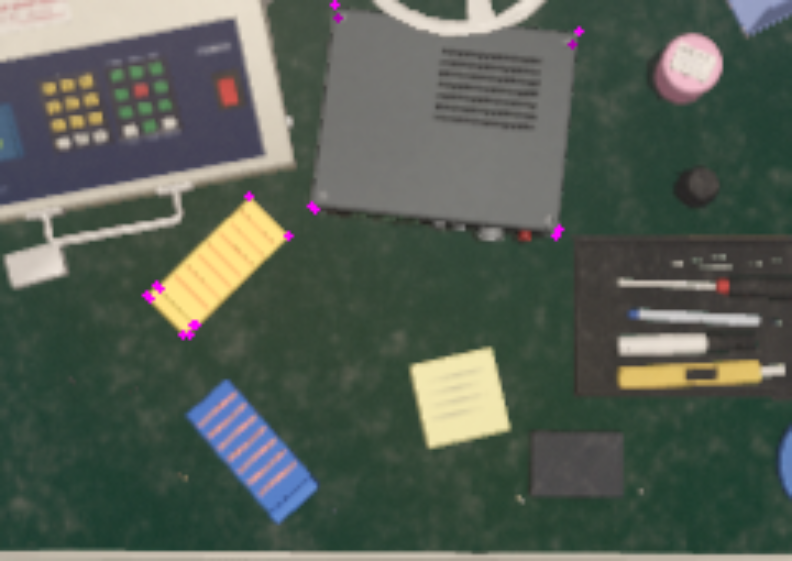

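View pics/fit_side.png

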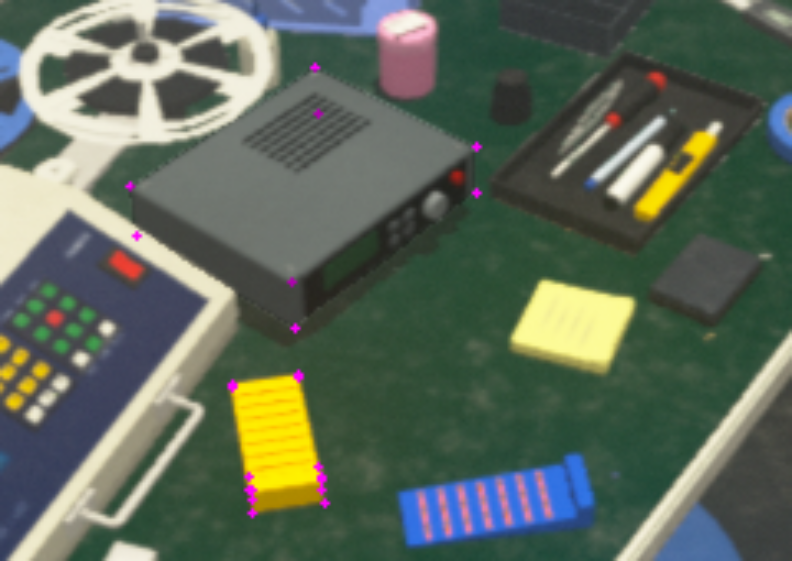

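```bash
python3 - <<'E'
from h import *
t=manip.get_image("top");s=manip.get_image("side")
def tri(a,b):
    A=[];B=[]
    for im,uv in((t,a),(s,b)):
        e=np.array(im["eye"]);d=ray(im,uv,0)-e;d/=np.linalg.norm(d);M=np.eye(3)-np.outer(d,d);A.append(M);B.append(M@e)
    return np.linalg.lstsq(np.vstack(A),np.hstack(B),rcond=None)[0].round()
print("reader corner",tri((288.8,219.4),(271.8,258.5)),"handle corner",tri((254.5,236),(261.5,293.6)))
q=np.array([556.7,229.8,np.radians(-44.1)]);p=np.array([684,21.7,np.radians(-6.2)])
foot=T(p,[[-68,88,18]])[0];d=foot[:2]-q[:2];c,sn=np.cos(q[2]),np.sin(q[2])
print("foot",foot,"in wedge",c*d[0]+sn*d[1],-sn*d[0]+c*d[1]);print("butt",T(q,[[-65,0,12],[-90,0,0]]))
E
```

```text
reader corner [645. 158.  49.] handle corner [596. 260.  38.]
foot [625.90167775 116.52924102  18.        ] in wedge 128.52211529864857 -33.18437769959338
butt [[510.02179065 275.03433178  12.        ]
 [492.0686332  292.43215169   0.        ]]
```

```bash
python3 -m pendant '[{"gripper":0.65,"slide":[0.056,-0.026,0],"twist":[0,0,0]},{"gripper":0.65,"slide":[0.056,-0.026,0],"twist":[0,0,0]},{"gripper":0.65,"slide":[0.056,-0.026,0],"twist":[0,0,0]},{"gripper":0.65,"slide":[0.056,-0.026,0],"twist":[0,0,0]},{"gripper":0.65,"slide":[0.056,-0.026,0],"twist":[0,0,0]}]' 20
python3 -m pendant '[{"gripper":0.65,"slide":[0.056,-0.026,0],"twist":[0,0,0]},{"gripper":0.65,"slide":[0.056,-0.026,0],"twist":[0,0,0]},{"gripper":0.65,"slide":[0.056,-0.026,0],"twist":[0,0,0]},{"gripper":0.65,"slide":[0.007,-0.05,0],"twist":[0,0,0]},{"gripper":0.65,"slide":[0.007,-0.05,0],"twist":[0,0,0]}]'
python3 -m pendant '[{"gripper":0.65,"slide":[0.007,-0.05,0],"twist":[0,0,0]},{"gripper":0.65,"slide":[0.007,-0.05,0],"twist":[0,0,0]},{"gripper":0.65,"slide":[0.007,-0.05,0],"twist":[0,0,0]},{"gripper":0.65,"slide":[0.007,-0.05,0],"twist":[0,0,0]},{"gripper":0.65,"slide":[0.007,-0.05,0],"twist":[0,0,0]}]'
python3 -m pendant '[{"gripper":0.65,"slide":[0.007,-0.05,0],"twist":[0,0,0]},{"gripper":0.65,"slide":[0.007,-0.05,0],"twist":[0,0,0]},{"gripper":0.65,"slide":[0.007,-0.05,0],"twist":[0,0,0]},{"gripper":0.65,"slide":[0.007,-0.05,0],"twist":[0,0,0]},{"gripper":0.65,"slide":[0.007,-0.05,0],"twist":[0,0,0]}]'
```

```text
t: 2.28
tool_pos: [390.9, -413.0, 231.6]
ee_rot: [[0.971, 0.237, 0.001], [0.237, -0.971, -0.001], [0.0, 0.001, -1.0]]
wrist_force: [0.3, -1.1, -0.2]
grip_width: 14.8
t: 2.9
tool_pos: [524.4, -196.5, 230.9]
ee_rot: [[0.971, 0.238, -0.001], [0.238, -0.971, 0.0], [-0.0, -0.001, -1.0]]
wrist_force: [1.1, 1.1, 0.3]
grip_width: 14.9
t: 3.52
tool_pos: [498.3, 54.5, 231.6]
ee_rot: [[0.971, 0.237, 0.001], [0.237, -0.971, 0.0], [0.001, 0.0, -1.0]]
wrist_force: [0.6, 0.4, 0.6]
grip_width: 14.7
t: 4.15
tool_pos: [473.0, 305.8, 231.5]
ee_rot: [[0.971, 0.238, 0.001], [0.238, -0.971, 0.0], [0.001, 0.0, -1.0]]
wrist_force: [0.9, -0.2, -0.1]
grip_width: 14.9
```

```bash
python3 -m pendant '[{"gripper":0.65,"slide":[0,0,0],"twist":[0,0,-0.178]},{"gripper":0.65,"slide":[0,0,0],"twist":[0,0,-0.178]},{"gripper":0.65,"slide":[0,0,0],"twist":[0,0,-0.178]},{"gripper":0.65,"slide":[0,0,0],"twist":[0,0,-0.178]},{"gripper":0.65,"slide":[0,0,0],"twist":[0,0,-0.178]}]'
python3 -m pendant '[{"gripper":0.65,"slide":[0,0,0],"twist":[0,0,-0.178]},{"gripper":0.65,"slide":[0,0,0],"twist":[0,0,-0.178]},{"gripper":0.65,"slide":[0,0,0],"twist":[0,0,-0.178]},{"gripper":0.65,"slide":[0,0,0],"twist":[0,0,-0.178]},{"gripper":0.65,"slide":[0,0,0],"twist":[0,0,-0.178]}]'
python3 -m pendant '[{"gripper":0.65,"slide":[0,0,0],"twist":[0,0,-0.178]},{"gripper":0.65,"slide":[0,0,0],"twist":[0,0,-0.178]},{"gripper":0.65,"slide":[0,0,0],"twist":[0,0,0]}]'
python3 - <<'E'
from h import *
im=manip.get_image("wrist");cv2.imwrite("pics/wrist1.png",im["color"][:,:,::-1]);print(im["eye"])
E
```

```text
t: 4.78
tool_pos: [473.3, 304.2, 231.4]
ee_rot: [[0.421, 0.907, 0.0], [0.907, -0.421, 0.0], [0.0, 0.0, -1.0]]
wrist_force: [0.0, -0.0, -0.9]
grip_width: 15.0
t: 5.4
tool_pos: [473.3, 304.1, 231.4]
ee_rot: [[-0.439, 0.898, 0.0], [0.898, 0.439, 0.0], [0.0, 0.0, -1.0]]
wrist_force: [0.1, 0.1, 0.5]
grip_width: 14.6
t: 5.78
tool_pos: [473.3, 304.1, 231.3]
ee_rot: [[-0.719, 0.695, 0.0], [0.695, 0.719, 0.0], [0.0, 0.0, -1.0]]
wrist_force: [0.2, 1.0, 0.3]
grip_width: 14.8
[425.95321473 350.47099519 373.56907432]
```

View pics/wrist1.png

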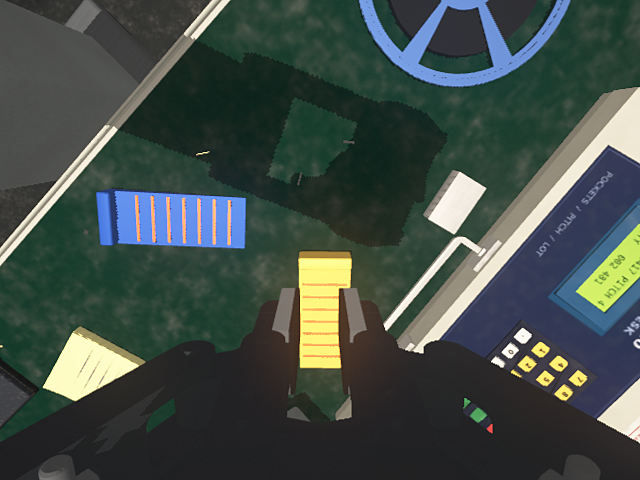

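```bash
python3 - <<'E'
from h import *
im=manip.get_image("wrist")
a=ray(im,(299,252.5),24);b=ray(im,(351.5,252.5),24);print(a,b,(a+b)/2,np.linalg.norm(a-b),np.degrees(np.arctan2(*(b-a)[:2]))) 
a=ray(im,(301,368),0);b=ray(im,(340,368),0);print(a,b,(a+b)/2,np.linalg.norm(a-b))
print(manip.get_obs()["tool_pos"])
E
```

```text
[490.09046935 263.10729649  24.        ] [523.95151744 298.10839368  24.        ] [507.02099339 280.60784508  24.        ] 48.699562446940725 44.051524839229295
[588.43377362 166.81885443   0.        ] [617.70515759 197.06582851   0.        ] [603.06946561 181.94234147   0.        ] 42.09148798548208
[473.3309901  304.13020029 231.35957584]
```

```bash
python3 -m pendant '[{"gripper":0.65,"slide":[0,0.005,0.055],"twist":[0,0,0]},{"gripper":0.65,"slide":[0,0,0.06],"twist":[0,0,0]},{"gripper":0.65,"slide":[0,0,0.06],"twist":[0,0,0]},{"gripper":0.65,"slide":[0,0,0.04],"twist":[0,0,0]},{"gripper":0.65,"slide":[0,0,0.008],"twist":[0,0,0]}]'
python3 -m pendant '[{"gripper":0.65,"slide":[-0.01,0,0.002],"twist":[0,0,0]},{"gripper":0.65,"slide":[-0.01,0,0],"twist":[0,0,0]},{"gripper":0.65,"slide":[-0.005,0,0],"twist":[0,0,0]},{"gripper":0.65,"slide":[0,0,0],"twist":[0,0,0]}]'
python3 - <<'E'
from h import *
im=manip.get_image("wrist");cv2.imwrite("pics/wrist2.png",im["color"][:,:,::-1]);print(im["eye"])
im=manip.get_image("side");cv2.imwrite("pics/side2.png",cv2.resize(im["color"][230:350,200:360,::-1],None,fx=4,fy=4))
E
```

```text
t: 6.5
tool_pos: [474.2, 306.5, 4.9]
ee_rot: [[-0.72, 0.694, -0.006], [0.694, 0.72, -0.003], [0.002, -0.006, -1.0]]
wrist_force: [-0.7, -0.0, 1.0]
grip_width: 15.0
t: 7.0
tool_pos: [496.0, 290.4, 7.6]
ee_rot: [[-0.72, 0.694, 0.002], [0.694, 0.72, 0.001], [-0.001, 0.002, -1.0]]
wrist_force: [0.2, -0.7, 1.0]
grip_width: 14.9
[448.36266369 336.49718142 149.7539692 ]
```

View pics/wrist2.png

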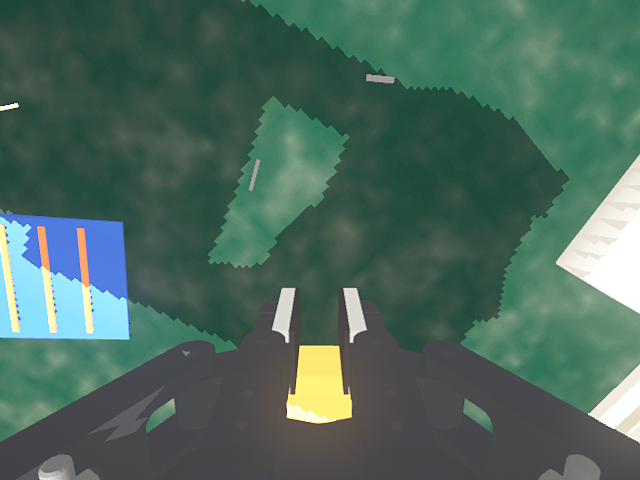

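View pics/side2.png

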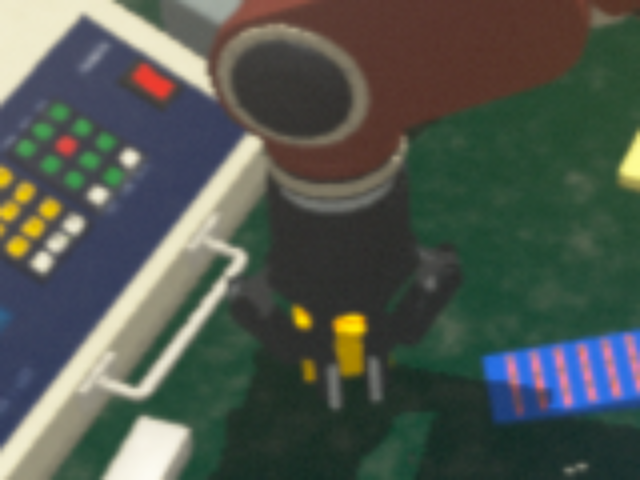

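```bash
python3 -m pendant '[{"gripper":0.3,"slide":[0,0.004,0.002],"twist":[0,0,0]},{"gripper":0.3,"slide":[0,0,0],"twist":[0,0,0]},{"gripper":0.3,"slide":[0,0,0],"twist":[0,0,0]}]'
python3 -m pendant '[{"gripper":0.3,"slide":[-0.005,0,0],"twist":[0,0,0]},{"gripper":0.3,"slide":[-0.005,0,0],"twist":[0,0,0]},{"gripper":0.3,"slide":[0,0,0],"twist":[0,0,0]}]'
python3 - <<'E'
from h import *
a=manip.get_image("side")["color"];im=manip.get_image("wrist")["color"]
cv2.imwrite("pics/s3.png",np.hstack([cv2.resize(a[250:350,220:340,::-1],(400,333)),cv2.resize(im[240:480,180:468,::-1],(400,333))]))
E
```

```text
t: 7.48
tool_pos: [497.4, 293.4, 4.1]
ee_rot: [[-0.721, 0.693, -0.0], [0.693, 0.721, -0.0], [0.0, -0.0, -1.0]]
wrist_force: [0.2, 0.2, -0.0]
grip_width: 30.0
t: 7.85
tool_pos: [505.2, 286.0, 4.4]
ee_rot: [[-0.72, 0.694, 0.0], [0.694, 0.72, 0.0], [-0.0, 0.0, -1.0]]
wrist_force: [-0.4, -0.4, -0.3]
grip_width: 29.9
```

View pics/s3.png

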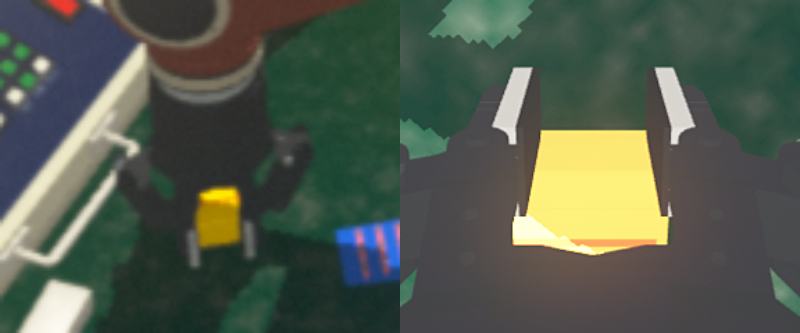

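```bash
python3 -m pendant '[{"gripper":0.3,"slide":[-0.005,0,0],"twist":[0,0,0]},{"gripper":0.3,"slide":[-0.005,0.0022,0],"twist":[0,0,0.04]},{"gripper":0.3,"slide":[-0.005,0.0022,0],"twist":[0,0,0.04]},{"gripper":0.3,"slide":[-0.005,0.0022,0],"twist":[0,0,0.04]},{"gripper":0.3,"slide":[0,0,0],"twist":[0,0,0]}]'
python3 - <<'E'
from h import *
a=manip.get_image("side")["color"];im=manip.get_image("wrist")["color"];t=manip.get_image("top")["color"]
cv2.imwrite("pics/s4.png",np.hstack([cv2.resize(a[250:350,220:340,::-1],(400,333)),cv2.resize(t[200:300,220:340,::-1],(400,333))]))
cv2.imwrite("pics/w4.png",im[:,:,::-1])
E
```

```text
t: 8.57
tool_pos: [524.1, 276.4, 4.4]
ee_rot: [[-0.632, 0.775, 0.0], [0.775, 0.632, 0.0], [-0.0, 0.0, -1.0]]
wrist_force: [1.0, -1.5, -0.2]
grip_width: 29.9
```

View pics/s4.png

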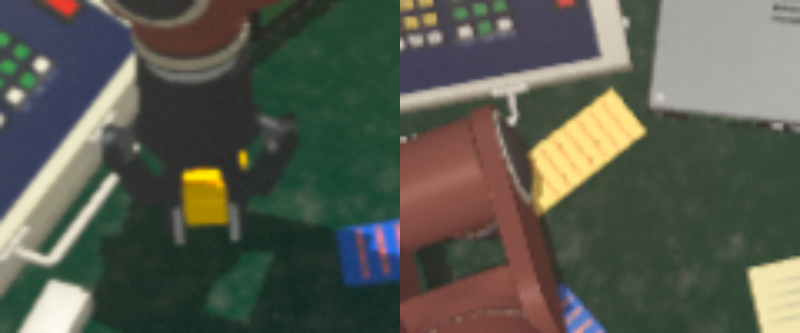

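View pics/w4.png

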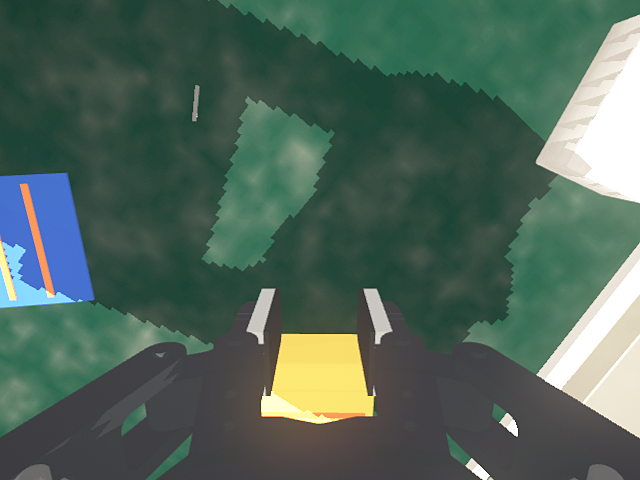

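```bash
cat >> h.py <<'E'
def topfit(near,p0,foot=None):
    im=manip.get_image("top"); m=ywedge(im,np.array(near))
    hsv=cv2.cvtColor(im["color"],cv2.COLOR_RGB2HSV); H,Sx,V=cv2.split(hsv)
    green=(H>40)&(H<95)&(Sx>70)
    valid=((m>0)|green).astype(np.float32)
    def c(p): return (np.abs(sil(im,p,WEDGE)-m)*valid).sum()/m.sum()+1e-4*np.hypot(p[0]-p0[0],p[1]-p0[1])
    best=None
    for da in(-.08,0,.08):
        sx=np.array([p0]*4)+np.array([[0,0,da],[8,0,da],[0,8,da],[0,0,da+.1]])
        r=minimize(c,sx[0],method="Nelder-Mead",options=dict(initial_simplex=sx,xatol=.05,fatol=1e-5,maxiter=300))
        if best is None or r.fun<best.fun: best=r
    return best.x,best.fun,im,m
FOOT=np.array([625.9,116.5])
def rel(q,F=FOOT):
    d=F-q[:2];c,s=np.cos(q[2]),np.sin(q[2]);return c*d[0]+s*d[1],-s*d[0]+c*d[1]
def report(near,back=65+11):
    o=manip.get_obs();R=o["ee_rot"];th=np.arctan2(-R[1,0],-R[0,0]);ax=np.array([np.cos(th),np.sin(th)])
    g=np.r_[o["tool_pos"][:2]+back*ax,th]
    q,f,im,m=topfit(near,g)
    print("tool-pred",g[:2].round(1),np.degrees(th).round(1),"foot rel",np.round(rel(g),1))
    print("fit",q[:2].round(1),np.degrees(q[2]).round(1),round(f,3),"foot rel",np.round(rel(q),1),"F",o["wrist_force"].round(1),"px",m.sum())
    l=np.array([[np.cos(q[2]),np.sin(q[2])],[-np.sin(q[2]),np.cos(q[2])]])@(o["tool_pos"][:2]-q[:2]);print("tcp in wedge",l.round(1))
    return q,im
E
python3 - <<'E'
from h import *
q,im=report((275,247))
a=im["color"][:,:,::-1].copy()
for P in WEDGE:
    for u in proj(im,T(q,P)): cv2.circle(a,tuple(np.round(u).astype(int)),1,(255,0,255),-1)
cv2.imwrite("pics/f5.png",cv2.resize(a[190:290,220:340],None,fx=4,fy=4))
E
```

```text
tool-pred [571.6 217.8] -50.7 foot rel [112.8 -22. ]
fit [572.1 209.9] -51.1 0.043 foot rel [106.4 -16.8] F [-0.9  0.1 -0. ] px 669.0
tcp in wedge [-82.5   4.2]
```

View pics/f5.png

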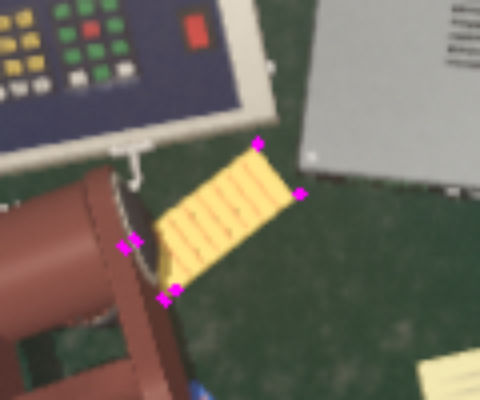

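```bash
python3 -m pendant '[{"gripper":0.3,"slide":[-0.005,0.0025,0],"twist":[0,0,0.04]},{"gripper":0.3,"slide":[-0.005,0.0025,0],"twist":[0,0,0.04]},{"gripper":0.3,"slide":[-0.005,0.0025,0],"twist":[0,0,0.04]},{"gripper":0.3,"slide":[-0.005,0.0025,0],"twist":[0,0,0.04]},{"gripper":0.3,"slide":[0,0,0],"twist":[0,0,0]}]'
python3 - <<'E'
from h import *
q,im=report((283,238),82)
a=im["color"][:,:,::-1].copy()
for P in WEDGE:
    for u in proj(im,T(q,P)): cv2.circle(a,tuple(np.round(u).astype(int)),1,(255,0,255),-1)
cv2.imwrite("pics/f6.png",cv2.resize(a[190:290,220:340],None,fx=4,fy=4))
E
```

```text
t: 9.4
tool_pos: [543.9, 266.0, 4.4]
ee_rot: [[-0.5, 0.866, 0.0], [0.866, 0.5, -0.0], [-0.0, 0.0, -1.0]]
wrist_force: [-0.1, -0.4, -0.3]
grip_width: 29.9
tool-pred [584.9 195. ] -60.0 foot rel [88.4 -3.8]
fit [581.  192.8] -61.3 0.043 foot rel [88.4  2.8] F [-0.1 -0.4 -0.3] px 649.0
tcp in wedge [-82.    2.6]
```

View pics/f6.png

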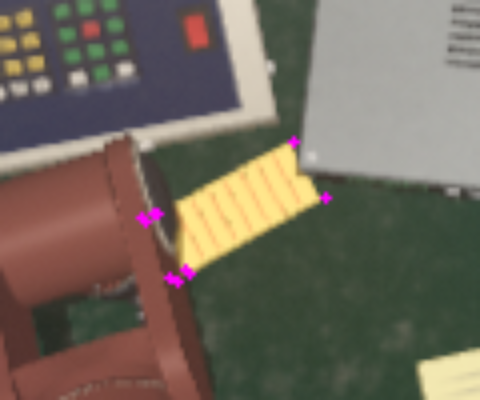

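```bash
python3 -m pendant '[{"gripper":0.3,"slide":[-0.006,0,0],"twist":[0,0,0]},{"gripper":0.3,"slide":[-0.006,0,0],"twist":[0,0,0]},{"gripper":0.3,"slide":[-0.006,0,0],"twist":[0,0,0]},{"gripper":0.3,"slide":[-0.006,0,0],"twist":[0,0,0]},{"gripper":0.3,"slide":[0,0,0],"twist":[0,0,0]}]'
python3 - <<'E'
from h import *
q,im=report((286,233),82)
a=im["color"][:,:,::-1].copy()
for P in WEDGE:
    for u in proj(im,T(q,P)): cv2.circle(a,tuple(np.round(u).astype(int)),1,(255,0,255),-1)
b=manip.get_image("side")["color"][:,:,::-1]
cv2.imwrite("pics/f7.png",np.hstack([cv2.resize(a[190:290,240:360],None,fx=3.3,fy=3.3),cv2.resize(b[220:320,220:340],None,fx=3.3,fy=3.3)]))
E
```

```text
t: 10.07
tool_pos: [555.7, 245.0, 4.4]
ee_rot: [[-0.501, 0.866, 0.0], [0.866, 0.501, -0.0], [-0.0, 0.0, -1.0]]
wrist_force: [-0.9, -0.0, 0.1]
grip_width: 30.2
tool-pred [596.8 174. ] -60.0 foot rel [64.4 -3.6]
fit [592.6 173.1] -60.3 0.044 foot rel [65.7  0.8] F [-0.9 -0.   0.1] px 533.0
tcp in wedge [-80.8   3.6]
```

View pics/f7.png

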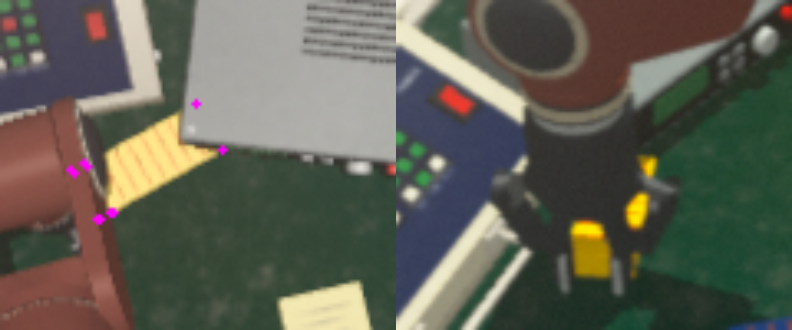

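```bash
python3 -m pendant '[{"gripper":0.3,"slide":[-0.004,0,0],"twist":[0,0,0]},{"gripper":0.3,"slide":[-0.004,0,0],"twist":[0,0,0]},{"gripper":0.3,"slide":[-0.004,0,0],"twist":[0,0,0]}]'
python3 -m pendant '[{"gripper":0.3,"slide":[-0.003,0,0],"twist":[0,0,0]},{"gripper":0.3,"slide":[-0.003,0,0],"twist":[0,0,0]}]' | egrep 't:|pos|force'
python3 -m pendant '[{"gripper":0.3,"slide":[-0.002,0,0],"twist":[0,0,0]},{"gripper":0.3,"slide":[-0.002,0,0],"twist":[0,0,0]}]'| egrep 't:|pos|force'
```

```text
t: 10.55
tool_pos: [561.4, 235.0, 4.3]
ee_rot: [[-0.501, 0.865, -0.0], [0.865, 0.501, 0.0], [0.0, -0.0, -1.0]]
wrist_force: [0.3, 0.5, 0.2]
grip_width: 30.0
t: 10.8
tool_pos: [564.5, 229.8, 4.3]
ee_rot: [[-0.501, 0.865, 0.0], [0.865, 0.501, 0.0], [0.0, 0.0, -1.0]]
wrist_force: [-1.0, 0.1, 0.3]
t: 11.05
tool_pos: [566.4, 226.4, 4.3]
ee_rot: [[-0.501, 0.865, -0.0], [0.865, 0.501, 0.0], [0.0, -0.0, -1.0]]
wrist_force: [0.1, 1.1, 0.2]
```

```bash
for i in 1 2 ; do :; done
python3 -m pendant '[{"gripper":0.3,"slide":[-0.002,0,0],"twist":[0,0,0]},{"gripper":0.3,"slide":[-0.002,0,0],"twist":[0,0,0]}]'| egrep 't:|pos|force'
python3 -m pendant '[{"gripper":0.3,"slide":[-0.002,0,0],"twist":[0,0,0]}]'| egrep 'pos|force'
python3 -m pendant '[{"gripper":0.3,"slide":[-0.002,0,0],"twist":[0,0,0]}]'| egrep 'pos|force'
python3 -m pendant '[{"gripper":0.3,"slide":[-0.002,0,0],"twist":[0,0,0]}]'| egrep 'pos|force'
python3 -m pendant '[{"gripper":0.3,"slide":[-0.002,0,0],"twist":[0,0,0]}]'| egrep 'pos|force'
python3 - <<'E'
from h import *
q,im=report((290,230),82)
r=manip.outline_of("top","tester")[0];p,f=fit([(im,r["region"].astype(np.float32))],[683,22,-.11],TEST);print("tester",p,np.degrees(p[2]),f)
E
```

```text
t: 11.3
tool_pos: [568.4, 222.9, 4.3]
ee_rot: [[-0.501, 0.865, -0.0], [0.865, 0.501, 0.0], [0.0, -0.0, -1.0]]
wrist_force: [-0.1, 0.7, 0.2]
tool_pos: [569.5, 221.2, 4.3]
wrist_force: [0.7, 0.3, 0.2]
tool_pos: [570.5, 219.5, 4.3]
wrist_force: [0.6, 0.5, 0.9]
tool_pos: [571.4, 217.7, 4.3]
wrist_force: [-0.5, 1.1, -0.4]
tool_pos: [572.5, 216.0, 4.3]
wrist_force: [-0.3, 0.7, -0.3]
tool-pred [613.6 145. ] -59.9 foot rel [30.9 -3.6]
fit [607.6 146.9] -58.5 0.044 foot rel [35.5 -0.3] F [-0.3  0.7 -0.3] px 299.0
tcp in wedge [-77.3   6.2]
tester [ 6.82168988e+02  2.17481115e+01 -1.09102294e-01] -6.251100965102421 0.05449669808149338
```

```bash

python3 -m pendant '[{"gripper":0.3,"slide":[-0.002,0,0],"twist":[0,0,0]}]'| egrep 'pos|force'
python3 -m pendant '[{"gripper":0.3,"slide":[-0.002,0,0],"twist":[0,0,0]}]'| egrep 'pos|force'
python3 -m pendant '[{"gripper":0.3,"slide":[-0.002,0,0],"twist":[0,0,0]}]'| egrep 'pos|force'
python3 -m pendant '[{"gripper":0.3,"slide":[-0.002,0,0],"twist":[0,0,0]}]'| egrep 'pos|force'
```

```text
tool_pos: [573.4, 214.4, 4.3]
wrist_force: [-0.2, 1.0, -0.6]
tool_pos: [574.4, 212.6, 4.3]
wrist_force: [0.3, 0.2, -0.7]
tool_pos: [575.3, 211.0, 4.3]
wrist_force: [-0.9, 2.8, 0.1]
tool_pos: [576.0, 209.8, 4.3]
wrist_force: [-2.8, 4.9, 1.5]
```

```bash

python3 -m pendant '[{"gripper":0.3,"slide":[-0.001,0,0],"twist":[0,0,0]}]'| egrep 'pos|force'
python3 -m pendant '[{"gripper":0.3,"slide":[-0.001,0,0],"twist":[0,0,0]}]'| egrep 'pos|force'
python3 -m pendant '[{"gripper":0.3,"slide":[0,0,0],"twist":[0,0,0]}]'| egrep 'pos|force'
python3 - <<'E'
from h import *
q,im=report((290,230),79)
r=manip.outline_of("top","tester")[0];p,f=fit([(im,r["region"].astype(np.float32))],[683,22,-.11],TEST);print("tester",p,np.degrees(p[2]),f)
E
```

```text
tool_pos: [576.2, 209.4, 4.3]
wrist_force: [-2.7, 7.1, 2.1]
tool_pos: [576.5, 209.0, 4.3]
wrist_force: [-5.1, 7.7, 2.1]
tool_pos: [576.5, 209.0, 4.3]
wrist_force: [-4.5, 6.9, 1.8]
tool-pred [616.1 140.6] -59.9 foot rel [25.8 -3.6]
fit [609.8 143.9] -58.7 0.052 foot rel [31.7 -0.5] F [-4.5  6.9  1.8] px 236.0
tcp in wedge [-73.    5.4]
tester [ 6.83041374e+02  2.16946401e+01 -1.09614127e-01] -6.280426872935712 0.05131622403860092
```

```bash

python3 -m pendant '[{"gripper":0.3,"slide":[-0.001,0,0],"twist":[0,0,0]},{"gripper":0.3,"slide":[0,0,0],"twist":[0,0,0]}]'| egrep 'pos|force'
python3 -m pendant '[{"gripper":0.3,"slide":[-0.001,0,0],"twist":[0,0,0]},{"gripper":0.3,"slide":[0,0,0],"twist":[0,0,0]}]'| egrep 't:|pos|force'
```

```text
tool_pos: [576.7, 208.6, 4.3]
wrist_force: [-4.4, 7.8, 3.1]
t: 13.38
tool_pos: [577.1, 207.9, 4.3]
ee_rot: [[-0.501, 0.865, -0.003], [0.865, 0.501, 0.004], [0.005, -0.0, -1.0]]
wrist_force: [-5.6, 8.5, 2.3]
```

```bash

python3 -m pendant '[{"gripper":0.3,"slide":[0.008,0,0],"twist":[0,0,0]},{"gripper":0.3,"slide":[0.02,0,0],"twist":[0,0,0]},{"gripper":1,"slide":[0.01,0,-0.05],"twist":[0,0,0]},{"gripper":1,"slide":[0,0,-0.06],"twist":[0,0,0]},{"gripper":1,"slide":[0,0,-0.03],"twist":[0,0,0]}]'
python3 - <<'E'
from h import *
o=manip.get_obs()
s=manip.get_image("side");w=manip.get_image("wrist");t=manip.get_image("top")
cv2.imwrite("pics/w8.png",w["color"][:,:,::-1]);cv2.imwrite("pics/s8.png",cv2.resize(s["color"][170:320,210:410,::-1],None,fx=4,fy=4))
cv2.imwrite("pics/t8.png",cv2.resize(t["color"][150:290,240:400,::-1],None,fx=4,fy=4))
for im in(t,s):
  n="top" if im is t else "side"
  r=manip.outline_of(n,"tester")[0];p,f=fit([(im,r["region"].astype(np.float32))],[683,22,-.11],TEST);print("tester",p,f)
E
```

```text
t: 14.0
tool_pos: [560.6, 239.9, 148.7]
ee_rot: [[-0.502, 0.865, 0.006], [0.865, 0.502, 0.001], [-0.002, 0.006, -1.0]]
wrist_force: [0.5, 0.6, -0.2]
grip_width: 0.3
tester [ 6.83263431e+02  2.16928034e+01 -1.06402113e-01] 0.050162337720394135
tester [ 6.86416648e+02  1.96928625e+01 -1.05493539e-01] 0.8826678395271301
```

View pics/w8.png

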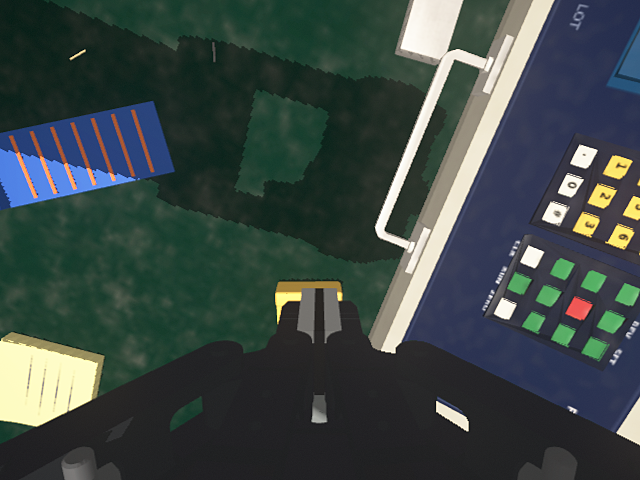

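View pics/s8.png

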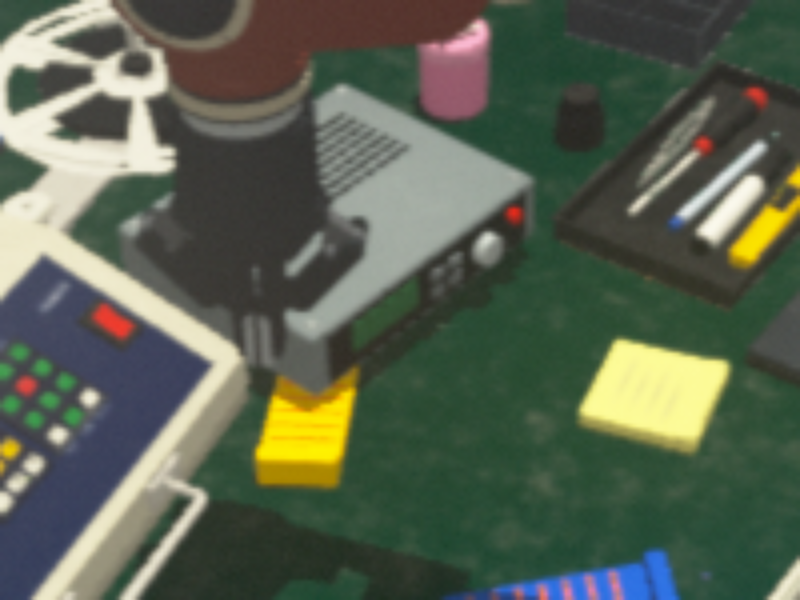

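View pics/t8.png

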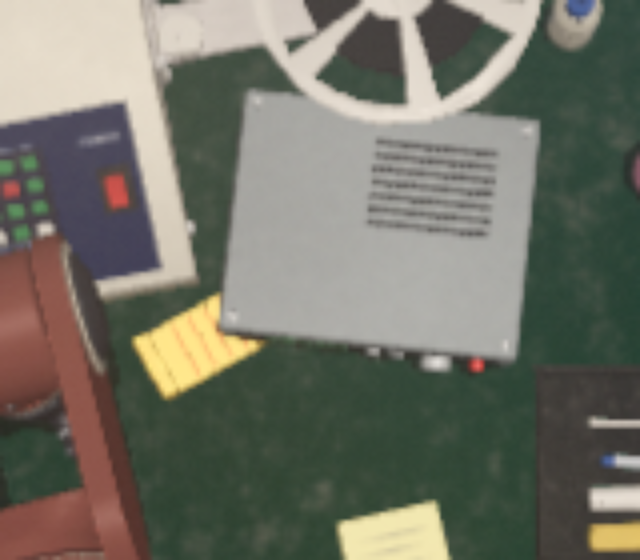

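```bash

python3 - <<'E'
from h import *
im=manip.get_image("top")
a=ray(im,(273.25,235),24);b=ray(im,(282,249.5),24);n=(a-b)[:2];th=np.arctan2(-n[0],n[1]);c=((a+b)/2)[:2];ax=np.array([np.cos(th),np.sin(th)])
print(np.linalg.norm(n),np.degrees(th),"foot in wedge",rel(np.r_[c+65*ax,th]))
q,_=report((282,238),100)
E
python3 -m pendant '[{"gripper":1,"slide":[-0.046,-0.002,0],"twist":[0,0,0]},{"gripper":1,"slide":[-0.046,-0.002,0],"twist":[0,0,0]},{"gripper":1,"slide":[-0.047,-0.001,0],"twist":[0,0,0]},{"gripper":1,"slide":[0,0,0.04],"twist":[0,0,0]},{"gripper":1,"slide":[0,0,0.025],"twist":[0,0,0]}]'
```

```text
51.37432323237588 -58.351252800326435 foot in wedge (np.float64(24.53800300343912), np.float64(0.16189843488806233))
tool-pred [608.1 151.9] -59.9 foot rel [39.6 -2.3]
fit [605.9 152.1] -60.0 0.047 foot rel [40.8 -0.5] F [ 1.5 -0.9 -0.2] px 436.0
tcp in wedge [-98.8   1.6]
t: 14.98
tool_pos: [623.0, 114.8, 75.3]
ee_rot: [[-0.5, 0.866, -0.005], [0.866, 0.5, -0.0], [0.002, -0.005, -1.0]]
wrist_force: [0.2, -0.7, -0.1]
grip_width: 0.2
```

```bash

python3 -m pendant '[{"gripper":1,"slide":[0,0,0],"twist":[0,0,0]},{"gripper":1,"slide":[0,0,0.008],"twist":[0,0,0]},{"gripper":1,"slide":[0,0,0],"twist":[0,0,0]}]' | egrep 't:|pos|force'
python3 -m pendant '[{"gripper":1,"slide":[0,0,0.001],"twist":[0,0,0]},{"gripper":1,"slide":[0,0,0],"twist":[0,0,0]}]' | egrep 't:|pos|force'
```

```text
t: 15.35
tool_pos: [624.9, 116.0, 71.6]
ee_rot: [[-0.502, 0.865, 0.0], [0.865, 0.502, 0.0], [-0.0, 0.0, -1.0]]
wrist_force: [0.6, -0.4, -0.3]
t: 15.6
tool_pos: [625.1, 115.9, 71.0]
ee_rot: [[-0.501, 0.865, 0.001], [0.865, 0.501, 0.0], [-0.001, 0.001, -1.0]]
wrist_force: [-0.6, 0.7, -1.0]
```

```bash

python3 -m pendant '[{"gripper":1,"slide":[0,0,0.002],"twist":[0,0,0]},{"gripper":1,"slide":[0,0,0],"twist":[0,0,0]}]' | egrep 't:|pos|force'
python3 -m pendant '[{"gripper":1,"slide":[0,0,0.001],"twist":[0,0,0]},{"gripper":1,"slide":[0,0,0],"twist":[0,0,0]}]' | egrep 'pos|force'
python3 -m pendant '[{"gripper":1,"slide":[0,0,0.001],"twist":[0,0,0]},{"gripper":1,"slide":[0,0,0],"twist":[0,0,0]}]' | egrep 'pos|force'
```

```text
t: 15.85
tool_pos: [624.6, 115.8, 68.2]
ee_rot: [[-0.501, 0.865, -0.0], [0.865, 0.501, -0.0], [0.0, -0.0, -1.0]]
wrist_force: [0.0, 0.7, 0.3]
tool_pos: [624.7, 115.8, 68.1]
wrist_force: [-3.2, 0.2, 5.0]
tool_pos: [624.7, 115.9, 68.1]
wrist_force: [-5.6, -1.0, 10.1]
```

```bash

python3 -m pendant '[{"gripper":1,"slide":[0,0,0],"twist":[0,0,0]},{"gripper":1,"slide":[0,0,0],"twist":[0,0,0]},{"gripper":1,"slide":[0,0,0],"twist":[0,0,0]},{"gripper":1,"slide":[0,0,0],"twist":[0,0,0]},{"gripper":1,"slide":[0,0,0],"twist":[0,0,0]}]' | egrep 't:|pos|force'
python3 -m pendant '[{"gripper":1,"slide":[0,0,0],"twist":[0,0,0]},{"gripper":1,"slide":[0,0,0],"twist":[0,0,0]},{"gripper":1,"slide":[0,0,0],"twist":[0,0,0]},{"gripper":1,"slide":[0,0,0],"twist":[0,0,0]},{"gripper":1,"slide":[0,0,0],"twist":[0,0,0]}]' | egrep 't:|pos|force'
```

```text
t: 16.98
tool_pos: [624.7, 115.9, 68.1]
ee_rot: [[-0.501, 0.865, -0.0], [0.865, 0.501, -0.0], [0.0, -0.0, -1.0]]
wrist_force: [-6.6, -1.0, 9.2]
t: 17.6
tool_pos: [624.7, 115.8, 68.1]
ee_rot: [[-0.501, 0.865, -0.001], [0.865, 0.501, -0.0], [0.0, -0.001, -1.0]]
wrist_force: [-5.8, 0.6, 9.5]
```

Held at about 9.5 N for over a second with no dip (z stayed at 68.1). Next I lift off, clear the view and check.

```bash

python3 -m pendant '[{"gripper":1,"slide":[0,0,-0.005],"twist":[0,0,0]},{"gripper":1,"slide":[0,0,-0.05],"twist":[0,0,0]},{"gripper":1,"slide":[0,0,-0.06],"twist":[0,0,0]},{"gripper":1,"slide":[0,0,-0.06],"twist":[0,0,0]},{"gripper":1,"slide":[0.06,0,0],"twist":[0,0,0]}]'|egrep 't:|pos|force'
python3 -m pendant '[{"gripper":1,"slide":[0.02,-0.055,0],"twist":[0,0,0]},{"gripper":1,"slide":[0.02,-0.055,0],"twist":[0,0,0]},{"gripper":1,"slide":[0.02,-0.055,0],"twist":[0,0,0]},{"gripper":1,"slide":[0.02,-0.055,0],"twist":[0,0,0]},{"gripper":1,"slide":[0,0,0],"twist":[0,0,0]}]'|egrep 't:|pos|force'
python3 - <<'E'
from h import *
t=manip.get_image("top");s=manip.get_image("side")
cv2.imwrite("pics/t9.png",t["color"][:,:,::-1]);cv2.imwrite("pics/s9.png",cv2.resize(s["color"][170:320,210:410,::-1],None,fx=4,fy=4))
for im,n in((t,"top"),(s,"side")):
  r=manip.outline_of(n,"tester")[0];p,f=fit([(im,r["region"].astype(np.float32))],[683,22,-.11],TEST);print("tester",p,f)
q,_=report((282,238),100)
a=cv2.imread("pics/top0.png")
E
```

```text
t: 18.23
tool_pos: [599.2, 166.5, 249.3]
ee_rot: [[-0.497, 0.868, 0.014], [0.868, 0.497, 0.002], [-0.006, 0.013, -1.0]]
wrist_force: [0.0, 1.7, -0.2]
t: 18.85
tool_pos: [361.6, 126.5, 241.0]
ee_rot: [[-0.502, 0.865, 0.003], [0.865, 0.502, 0.0], [-0.001, 0.003, -1.0]]
wrist_force: [0.3, 0.6, 1.1]Traceback (most recent call last):
  File "<stdin>", line 5, in <module>
IndexError: list index out of range
```

View pics/t9.png

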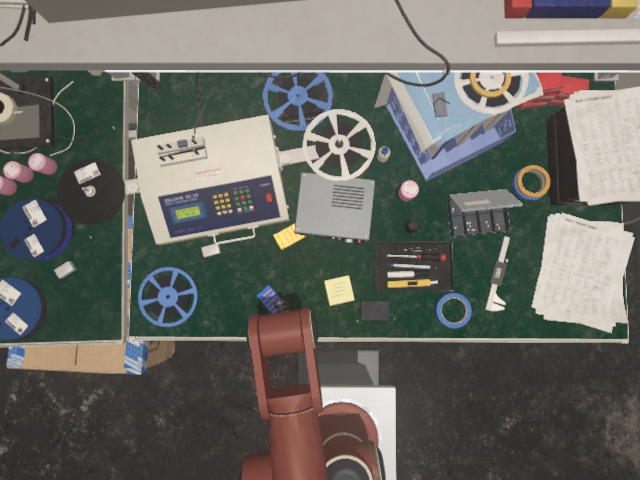

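View pics/s9.png

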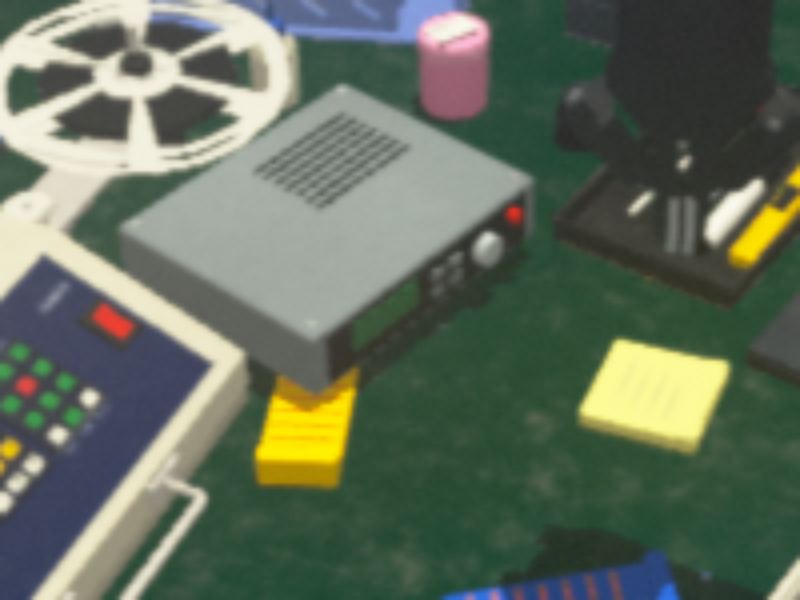

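```bash
python3 - <<'E'
from h import *
ob=[]
for n,near in(("top",(288,236)),("side",(285,280))):
  im=manip.get_image(n)
  r=manip.outline_of(n,"tester")
  if r:
    p,f=fit([(im,r[0]["region"].astype(np.float32))],[683,22,-.11],TEST);print(n,"tester",p,f)
  ob.append((im,ywedge(im,np.array(near))))
t0=np.array([684,21.7,-.108]);
def c(q): return sum((np.abs(sil(im,q,WEDGE)-m)*(1-sil(im,t0,TEST))).sum()/m.sum() for im,m in ob)
x0=np.array([614,139,-1.03])
r=minimize(c,x0,method="Nelder-Mead",options=dict(initial_simplex=np.array([x0]*4)+np.vstack([np.zeros(3),np.diag([8,8,.1])])))
print(r.x,r.fun,rel(r.x))
E
```

```text
top tester [ 6.82022408e+02  2.21102901e+01 -1.05471504e-01] 0.05626089870929718
side tester [ 6.87484674e+02  2.01591048e+01 -1.16091561e-01] 0.07031592726707458
[612.8852129  140.73173726  -1.05057143] 0.13460597395896912 (np.float64(27.49538713833602), np.float64(-0.751970649291561))
```

Foot axis is at wedge x ≈ 25–27 mm, y ≈ −1 mm, and the tester has moved no more than about 2 mm. I'm handing in.

```bash
python3 -c "
from plant import manip
print(manip.close_job())"
```

```text
the job is handed in; nothing more can be done
None
```

The yellow wedge now sits under the tester's short front left foot, and the corner did not dip when I pressed on it. The job was handed in at about 19 s of the 51 s, and it reported no verdict.

- **Pushing:** I pushed the wedge with two fingertips on its thumb stop, turning it from −44° to about −59° so that it lined up with the foot. I then pushed straight until the resistance reached about 10 N.
- **Pressing:** I pressed on top over the corner with 9–10 N for more than a second. The fingertip height stayed at 68.1 mm, the same at 5 N and at 10 N.
- **Wedge position:** The foot axis is about 25–27 mm ahead of the wedge's centre and about 1 mm off its centre line, well inside the limits.
- **Tester and bystanders:** The tester is within about 2 mm of where it stood, which is within the fit noise. The last overhead picture shows the bystanders unmoved by eye, and the gripper was clear of everything.

**Checks that disagreed or failed:**
- **Fits with the arm in view:** Top-camera fits with the arm hiding part of the wedge put the foot up to 16 mm farther forward on it than the stop edge and final fit did. I trusted the last two.
- **Side view of the tester:** One late fit from the side camera failed because the arm hid the tester, and one tester detection was missed. Repeating both with a clear view worked.
- **Side force during the press:** There was about 6 N of sideways force during the press, but the fits showed no shift of the tester.
- **Level:** I did not measure the tester's tilt directly. It looked level in the pictures.

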